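# Seat the drip tray in the soap stand

## Robot

A 6-joint arm with a two-finger parallel gripper is mounted at the origin on the work surface. World frame = base frame: x ahead of the robot, y to its left, z up, the work surface at z = 0. Lengths are in m, angles in rad, forces in N, time in s.
With the tool pointing down it reaches from about 0.275 to 0.825 m from the base axis. Payload 5.2 kg.
Tool frame: the origin (TCP) lies midway between the tips of the shut fingers; the grasp point (between the pads) lies 19 mm behind it (hold_point_z is the distance from the TCP to the grasp point, in m); z points along the fingers, y is the direction in which the jaws open and shut (so a half turn about z gives the same grasp; the last joint's range is limited). The gripper opens to 93 mm and grips with 3 to 60 N. Pads are 15 mm wide; open, the fingers measure 128 mm over their backs; the gripper's body (75 mm by 188 mm) begins 65 mm behind the grasp point.
Start: joints at [0.979, 0.259, 1.535, -0, 1.348, -0.203], TCP at [0.208, 0.509, 0.219] pointing down, gripper open.
Joint ranges: [-3.14, 3.14], [-0.91, 2.08], [0.19, 2.58], [-1.22, 4.36], [0.22, 2.71], [-3.12, 3.12]. Speed limits (rad/s): [2.57, 2.57, 3.14, 3.14, 3.14, 3.14].

## Interface

Orientations are given as a unit quaternion [w, x, y, z].
In Python, from bench import * gives the robot as it stands. Calls block until the motion is done:
- move_ptp(position, orientation): joint-space move of the TCP to a pose.
- servo_line(position, frame=None, speed=0.15, guard=None): straight line of the TCP; frame=None keeps the orientation; speed is the mean speed in m/s. With guard (N) it stops when the force on the tool has changed by that much, and returns True; else False.
- move_j(angles): joint-space move.
- grip(opening, strength=None): finger opening in m; strength is the grip in N (None keeps the last); returns when the fingers have stopped.
- sleep(seconds).
- solve_ik(position, orientation): joint angles nearest the present ones, or None.
- get_obs(): the state.
- snapshot(name): name is "side" or "top"; returns (picture, depth): 420x560x3 uint8, red, green, blue; 420x560 float32, m along the optical axis (not along the pixel's ray), 0 where there is no reading.
- calibration(name): a dict with "fx", "fy", "cx", "cy" (pixels), "dist" ([k1, k2, p1, p2, k3] as OpenCV has them; the pictures are not rectified), "position" and "orientation" of the camera in the world. Camera axes: x right, y down, z forward; pixel columns grow to the right and rows downward; lengths in m; the calibration is good to about 2 mm. A picture is of the moment at which its call begins. calibration takes no time and is no camera call.
A pose or a line that the arm cannot do raises IKError and nothing moves.
- finish_job(): hands the job in, once; it reports no verdict.
Trained networks look in the newest picture that a camera, given by its name, has taken for a name from the list of things; names that differ only in an ending like _2 or _b are one class to them, and where a whole thing is asked for, a point or a joint stands for the part that bears it (a point fixed in the world has none). Each returns a list of dicts, best first, with "p" (0 to 1); they miss things now and then, are a little off and sometimes report something else, mostly with a low value. They report only what shows in the picture. A call takes as long as a camera call. They do not tell look-alikes from the thing itself.
- spot_in(camera, thing): "at" ([x, y, z] in m, in the coordinates of the camera as it stood for that picture, good to about 4 mm: the middle of the surface that is visible of it).
- cut_out(camera, thing): "mask" (420x560 bool, what is visible of it).
- pinpoint(camera, thing): "at" ([x, y, z] in m, in the coordinates of the camera as it stood for that picture, good to about 4 mm: a listed point, or the origin of a listed thing).
The state is a dict: "t": time; "q": joint angles; "dq": joint speeds; "effort": joint torques, N m; "tool_pos": TCP position; "eef_rot": TCP orientation; "wrist_force": force on the tool from outside, world axes, zero at the start; "wrist_torque": the same for the moment, N m; "width": finger opening in m.
Only numpy, scipy, OpenCV 4.12 (cv2) and the standard library are available. Lean on these libraries where they do the work, as an engineer would, in place of code of your own. Each camera call takes 0.05 s, during which the arm holds its last target.

## Task

Pick up the metal drip tray by its upright fin and slide it, pan first, into the covered bay under the soap stand. The guides inside cannot be seen and sit a little off to one side, so feel the side walls, let them line the tray up, and push on gently without ever forcing it until the sprung catch at the back has clearly been pushed in. Let go and leave the tray seated; do not disturb the soap, the cup or the comb.

Things in the scene. Friction and masses are not known exactly. Their poses are not given: they have to be found in the camera images.
- bay: Grey plastic soap stand fixed to the counter: box 135 mm deep (its x), 140 wide, 52 high; soap bar in a low rim on the rear of its roof, short steel rod poking out of its back. Origin: middle of the mouth face (the face towards the robot), at counter level; x points into the bay, z up. More than 22 N on the stand (walls, guides and catch together) is forcing it.
- bay_mouth (a point): Middle of the mouth's sill, axes as the stand's. Mouth 128 mm wide; bay floor 10 mm above the counter, roof's underside 46 mm above it. Hidden inside, two fixed side guides make a funnel narrowing from 110 mm at 8 mm depth to 80 mm at 45 mm depth, then run straight along x, 80 mm apart. The pair sits off the centre line by an unknown amount, up to 8 mm either side. A tray pressed down drags.
- catch (a joint): Sprung catch plate in the bay, pushed straight back by the tray's nose; untouched face at an unknown depth, 72 to 94 mm from the mouth. 0 = untouched, 0.011 m = hard stop. Yields at about 4 N, plus 0.7 N per mm (12 N at the stop), plus the tray's drag on the floor. Friction holds it where left up to about 6 mm; from farther it creeps back to there. Seated: pushed in more than 3 mm.
- tray_fin (a point): Centre of the upright fin of the metal drip tray, to grasp: 36 mm long (tray x), 12 thick (y), 44 high; this point is 22 mm above the tray's underside. Axes are the tray's: x from fin to pan, z up. The open pan is 110 mm long, 76 wide, 16 high, from 18 to 128 mm ahead (+x) of this point. 0.11 to 0.22 kg, flat on the counter at the start. Seated, this point is 28 to 53 mm outside the mouth.
- tray_nose (a point): Middle of the tray's nose (leading edge of the pan, corners rounded by 8 mm), 8 mm above the tray's underside, 128 mm ahead of the fin's centre; same axes. Seated, it is 75 to 100 mm inside the mouth.
- soap: White soap bar 50 x 70 x 20 mm lying on the stand's roof, origin under its centre. Leave alone.
- cup: White plastic cup, 66 mm across, 85 mm high, standing beyond the work, origin under its centre. Leave alone.
- comb: Black plastic comb 130 x 31 x 5 mm lying on the counter nearer the robot, origin under its middle. Leave alone.
Mind the look-alikes: they are no part of the job. What is meant by the bay is not green, and is the larger of those in its own colour.

How it is judged:
On the way:
1. the nose of the tray is inside the bay between the hidden guides (more than 55 mm inside the mouth), in line within 0.12 rad, before the catch is pushed in 2 mm (x of tray_nose in the frame of bay between 0.055 and 0.12 m and angle between the x axis of tray_nose and the x axis of bay, either way round below 0.12 rad and value of joint catch below 0.002 m and z of tray_nose in the frame of bay below 0.04 m and y of tray_nose in the frame of bay between -0.02 and 0.02 m), for 0.05 s.
At the end, for the whole second after the job is handed in: The tray lies flat (within 0.08 rad) on the bay's floor, in line with the bay within 0.12 rad, its nose more than 73 mm inside the mouth and the catch pushed in by more than 3 mm, and it stays so when let go (value of joint catch above 0.003 m and x of tray_nose in the frame of bay above 0.073 m and z of tray_nose in the frame of bay below 0.024 m and angle between the x axis of tray_nose and the x axis of bay, either way round below 0.12 rad and angle between tray_nose's own z axis and vertical below 0.08 rad); the robot touches nothing.
It fails at once if more than 22 N on the soap stand, its guides or its catch (contact force between bay and anything else above 22 N).
It fails at once if the soap moved more than 15 mm (distance of soap from where it was at the start of the episode above 0.015 m).
It fails at once if the cup moved more than 15 mm (distance of cup from where it was at the start of the episode above 0.015 m).
It fails at once if the comb moved more than 15 mm (distance of comb from where it was at the start of the episode above 0.015 m).
It also fails if it takes over 61 s, if anything falls off the work surface, if the arm or the gripper's body presses on something with over 40 N, if the wrist force passes 120 N, or if a joint passes its speed limit or range.

## Working session

There is one attempt and no reset: what is moved stays moved. The work goes in short steps, each a Python script; the robot and the scene stay as the last script left them, time stands still between calls to the robot, and variables do not carry over. Pictures are saved under pics/ and viewed, and the job is handed in when it is done.

```bash
ls; mkdir -p pics
cat > h.py <<'E'
from bench import *
import numpy as np, cv2
from scipy.spatial.transform import Rotation as R
def rot(q): return R.from_quat([q[1],q[2],q[3],q[0]])
def cam2w(n,p):
    c=calibration(n); return rot(c["orientation"]).apply(p)+np.array(c["position"])
def save(img,name): cv2.imwrite("pics/"+name+".png",img[:,:,::-1])
def cloud(n,depth):
    c=calibration(n);K=np.array([[c["fx"],0,c["cx"]],[0,c["fy"],c["cy"]],[0,0,1]])
    v,u=np.mgrid[0:420,0:560]
    p=cv2.undistortPoints(np.stack([u.ravel(),v.ravel()],1).astype(np.float64)[:,None],K,np.array(c["dist"],float))[:,0]
    d=depth.ravel().astype(float)
    return cam2w(n,np.stack([p[:,0]*d,p[:,1]*d,d],1)).reshape(420,560,3)
E
python3 - <<'E'
from h import *
for n in("top","side"):
    im,d=snapshot(n); save(im,n+"0"); np.savez(f"pics/{n}0.npz",im=im,d=d)
    print(n,calibration(n)["position"])
    for t in("bay","tray_fin","tray_nose","bay_mouth","soap","cup","comb"):
        try:
            for r in pinpoint(n,t): print(t,round(r["p"],2),cam2w(n,r["at"]).round(3))
        except Exception as e: print(t,e)
print(get_obs())
E
```

```text
pics
top [ 0.50852286 -0.10203148  1.01393385]
bay 0.91 [ 0.579 -0.177 -0.005]
bay 0.9 [ 0.617 -0.403 -0.002]
bay 0.82 [ 0.453 -0.332 -0.002]
tray_fin 0.87 [0.5   0.154 0.023]
tray_fin 0.45 [ 0.755  0.008 -0.004]
tray_nose 0.9 [0.624 0.196 0.008]
bay_mouth 0.83 [ 0.581 -0.177  0.009]
bay_mouth 0.75 [ 0.62  -0.404  0.008]
bay_mouth 0.71 [ 0.446 -0.329  0.008]
soap 0.73 [ 0.665 -0.171  0.055]
cup 0.69 [ 0.754  0.007 -0.004]
comb 0.94 [ 0.429  0.007 -0.   ]
side [0.43609337 0.51853349 0.6576542 ]
bay 0.71 [ 0.616 -0.404 -0.001]
bay 0.62 [ 0.576 -0.18  -0.001]
bay 0.62 [ 0.453 -0.328 -0.002]
tray_fin 0.77 [0.505 0.147 0.025]
tray_nose 0.56 [0.627 0.195 0.01 ]
tray_nose 0.41 [ 0.576 -0.178  0.01 ]
bay_mouth 0.91 [ 0.451 -0.333  0.008]
bay_mouth 0.73 [ 0.58  -0.176  0.01 ]
bay_mouth 0.57 [ 0.62  -0.401  0.01 ]
soap 0.75 [ 0.669 -0.17   0.051]
soap 0.71 [ 0.574 -0.177  0.009]
cup 0.87 [ 0.755  0.007 -0.001]
comb 0.63 [ 0.668 -0.168  0.052]
comb 0.59 [ 0.427  0.006 -0.   ]
comb 0.33 [ 0.576 -0.175  0.008]
{'t': 0.8, 'q': array([ 9.79204643e-01,  2.58554004e-01,  1.53500347e+00, -1.79458661e-05,
        1.34798367e+00, -2.02765961e-01]), 'dq': array([-0.00065163, -0.0001153 , -0.00124061,  0.00034334, -0.00074743,
        0.00264737]), 'effort': array([-1.85656187e-03, -4.37136841e+01, -2.84294397e+01,  7.19538890e-02,
        3.08950315e-02,  4.40909116e-05]), 'tool_pos': array([0.20847739, 0.50896501, 0.21867613]), 'eef_rot': array([1.80341758e-05, 1.93188546e-01, 9.81161651e-01, 2.03691263e-05]), 'wrist_force': array([0.048533  , 0.29420226, 0.0494371 ]), 'wrist_torque': array([-0.06172673, -0.02544696, -0.0274376 ]), 'width': 0.09307170897829965}
```

View pics/top0.png

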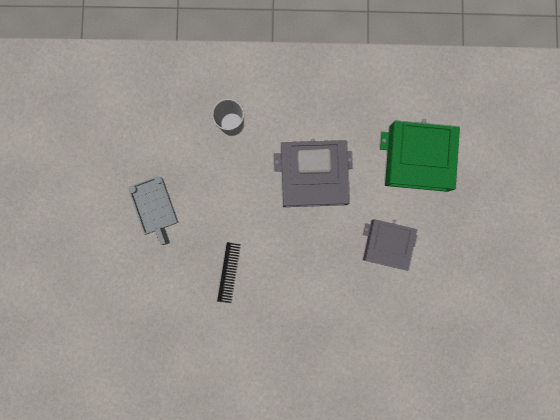

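View pics/side0.png

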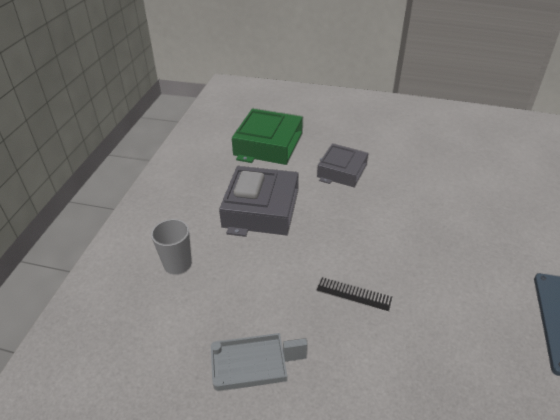

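The top view shows the grey bay with soap at about px (315,173), and its mouth faces the robot (row 207). The tray is at (154,205) with its fin at (164,237), the comb at (229,272) and the cup at (229,116). The green stand and the small grey one are decoys. Next I'll refine the poses from depth.

Run:
```python
from h import *
def rect(P):
    (c,s,a)=cv2.minAreaRect(P.astype(np.float32)*1000); b=cv2.boxPoints((c,s,a)); return np.round(c,1),np.round(s,1),round(a,2),b.round(1).tolist()
for n in("top","side"):
    z=np.load(f"pics/{n}0.npz"); P=cloud(n,z["d"]); ok=z["d"]>0
    # roof of bay
    m=ok&(abs(P[...,2]-.052)<.004)&(abs(P[...,0]-.645)<.11)&(abs(P[...,1]+.175)<.10)
    print(n,"roof",m.sum(),np.median(P[...,2][m]),rect(P[m][:,:2]))
    m=ok&(P[...,2]>.008)&(P[...,2]<.03)&(abs(P[...,0]-.575)<.1)&(abs(P[...,1]-.175)<.07)
    print("pan",m.sum(),rect(P[m][:,:2]))
    m=ok&(P[...,2]>.036)&(P[...,2]<.05)&(abs(P[...,0]-.505)<.06)&(abs(P[...,1]-.15)<.06)
    print("fin",m.sum(),np.median(P[m],0),rect(P[m][:,:2]))
    m=ok&(abs(P[...,2])<.003)
    tab=ok&(abs(P[...,0]-.4)<.05)&(abs(P[...,1]-.1)<.05);print("table z",np.median(P[tab][:,2]))
    for t in("tray_fin","bay"):
        for r in cut_out(n,t):
            mm=r["mask"]&ok; print(t,r["p"],mm.sum(),P[mm].mean(0).round(3), rect(P[mm][:,:2])[:3])
```

```text
top roof 3043 0.05164115743784037 (array([ 644.5, -175.4]), array([135.5, 140.2]), 2.9, [[573.2999877929688, -108.80000305175781], [580.4000244140625, -248.8000030517578], [715.5999755859375, -241.89999389648438], [708.5, -101.9000015258789]])
pan 440 (array([556.3, 169.2]), array([146.8,  79. ]), 22.75, [[473.3999938964844, 177.1999969482422], [503.8999938964844, 104.4000015258789], [639.2999877929688, 161.1999969482422], [608.7000122070312, 234.0]])
fin 110 [0.50458846 0.1482082  0.0434725 ] (array([504.9, 148.7]), array([35.4, 12.6]), 19.61, [[486.20001220703125, 148.6999969482422], [490.3999938964844, 136.89999389648438], [523.7000122070312, 148.6999969482422], [519.5, 160.60000610351562]])
table z -0.00025097432586651536
bay 0.88 3723 [ 0.639 -0.173  0.048] (array([ 649.9, -172.7]), array([148.4, 173.3]), 1.71)
bay 0.71 1972 [ 0.497 -0.335  0.032] (array([ 497.1, -339.3]), array([114.2,  91.8]), 77.0)
bay 0.67 4820 [ 0.685 -0.4    0.047] (array([ 693.6, -408.8]), array([175.4, 152. ]), 85.93)
side roof 2106 0.05191613206677975 (array([ 642.7, -174.3]), array([135.4, 144. ]), 2.4
[... 287 characters left out ...]
99877929688, 159.6999969482422], [609.5, 232.8000030517578]])
fin 225 [0.50373162 0.15189152 0.04340342] (array([503.7, 150.6]), array([36.2, 12.9]), 20.9, [[484.5, 150.1999969482422], [489.1000061035156, 138.10000610351562], [522.9000244140625, 151.0], [518.2999877929688, 163.10000610351562]])
table z 0.00031170960266102554
tray_fin 0.95 4091 [0.564 0.174 0.009] (array([556.1, 164.6]), array([148.8,  89.3]), 21.76)
tray_fin 0.2 3822 [ 0.634 -0.143  0.041] (array([ 647. , -165.8]), array([144.6, 161.3]), 2.87)
bay 0.97 1521 [ 0.495 -0.323  0.028] (array([ 493.2, -360.1]), array([157.8,  99. ]), 77.81)
bay 0.73 4013 [ 0.635 -0.146  0.04 ] (array([ 653.9, -199.8]), array([158.3, 229.4]), 3.25)
```

```bash
cat >> h.py <<'E'
BY=0.048; M=np.array([.576,-.178,0])
FX=np.array([.5043,.1497]); TY=0.371
def q_of(yaw,flip=0):
    r=(R.from_euler('z',yaw+flip*np.pi)*R.from_euler('x',np.pi)).as_quat(); return [r[3],r[0],r[1],r[2]]
def bayp(x,y,z,yaw=BY,m=M):  # fin xy in bay frame -> world
    c,s=np.cos(yaw),np.sin(yaw); return [m[0]+c*x-s*y,m[1]+s*x+c*y,z]
E
python3 - <<'E'
from h import *
print(get_obs()["t"])
for f in(0,1):
    print(f,solve_ik([*FX,.12],q_of(TY,f)),solve_ik([*FX,.008],q_of(TY,f)),solve_ik(bayp(-.16,0,.02),q_of(BY,f)))
E
```

```text
1.0
0 [ 7.63460705e-02  3.04906052e-01  1.73033213e+00 -4.44089210e-16
  1.10635447e+00  1.27614240e+00] [ 7.63460705e-02  4.54753592e-01  1.83904589e+00 -4.44089210e-16
  8.47793171e-01  1.27614240e+00] [-6.65230905e-01  3.38135318e-01  1.99993815e+00 -4.44089210e-16
  8.03519190e-01  8.57565422e-01]
1 [ 0.07634607  0.30490605  1.73033213  0.          1.10635447 -1.86545026] [ 0.07634607  0.45475359  1.83904589  0.          0.84779317 -1.86545026] [-0.6652309   0.33813532  1.99993815  0.          0.80351919 -2.28402723]
```

Run:
```python
from h import *
move_ptp([*FX,.11],q_of(TY)); print(get_obs()["t"])
grip(.05,40)
print(servo_line([*FX,.008],speed=.1,guard=10)); o=get_obs(); print(o["t"],o["tool_pos"],o["wrist_force"])
grip(0,40); o=get_obs(); print(o["t"],o["width"],o["wrist_force"])
servo_line([*FX,.075],speed=.1); o=get_obs(); print(o["t"],o["width"],o["wrist_force"],o["wrist_torque"],o["tool_pos"])
for n in("top","side"):
    im,d=snapshot(n); save(im,n+"1"); np.savez(f"pics/{n}1.npz",im=im,d=d)
    for t in("tray_fin","tray_nose"):
        for r in pinpoint(n,t): print(n,t,round(r["p"],2),cam2w(n,r["at"]).round(4))
```

```text
2.7417
False
4.7667 [0.50484021 0.14976294 0.00854447] [0.35353022 0.89447474 0.07083711]
5.4583 0.011375565937510717 [-0.21313489  0.38521547  0.47049154]
6.275 0.011828140244581696 [ 0.82712297  0.31530153 -2.79899592] [-0.07879791  0.29950227  0.03000828] [0.50370766 0.1496506  0.07444976]
top tray_fin 0.73 [0.502  0.155  0.0884]
top tray_fin 0.44 [ 5.776e-01 -1.796e-01 -5.000e-04]
top tray_nose 0.91 [0.6245 0.1955 0.0714]
side tray_nose 0.73 [0.6228 0.1946 0.0748]
```

View pics/side1.png

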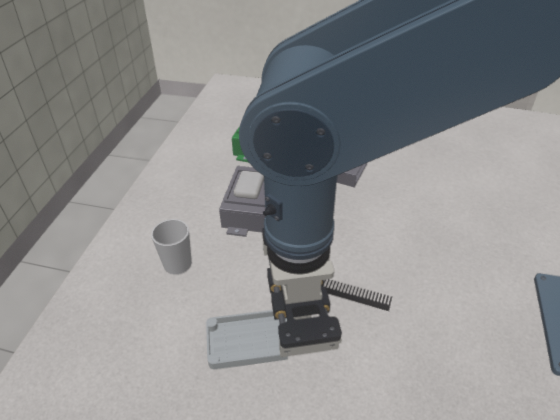

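View pics/top1.png

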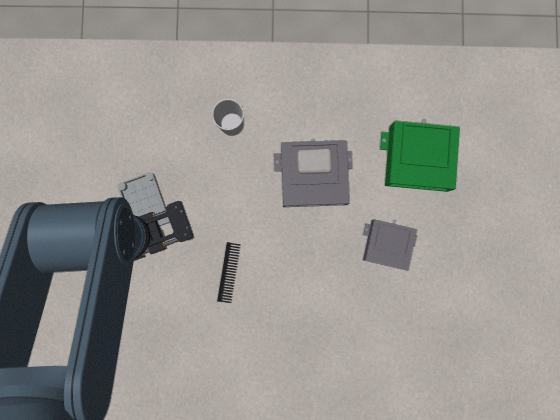

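The tray is lifted and held by its fin. In the side view the pan is at (245,338) and looks level. I'll check its tilt and yaw from depth.

```bash
cat >> h.py <<'E'
def trayfit(n,f,fin,yaw,zc):
    z=np.load(f"pics/{n}{f}.npz"); P=cloud(n,z["d"]); d=P-np.array([*fin,0]); c,s=np.cos(yaw),np.sin(yaw)
    x=d[...,0]*c+d[...,1]*s; y=-d[...,0]*s+d[...,1]*c; zz=P[...,2]-zc
    m=(z["d"]>0)&(x>.03)&(x<.15)&(abs(y)<.06)&(abs(zz)<.03)
    i=m&(x>.045)&(x<.115)&(abs(y)<.028)
    A=np.stack([x[i],y[i],np.ones(i.sum())],1); k=np.linalg.lstsq(A,zz[i],rcond=None)[0]
    print(n,"slopes x,y,z0",k.round(4),"n",i.sum(),"rect",cv2.minAreaRect(np.stack([x[m],y[m]],1).astype(np.float32)*1000),"xmax",x[m].max())
E
python3 - <<'E'
from h import *
for n in("top","side"):
    trayfit(n,0,FX,TY,0); trayfit(n,1,FX,TY,.067)
E
```

```text
top slopes x,y,z0 [0.0082 0.0067 0.0025] n 809 rect ((89.94548034667969, 0.09786224365234375), (119.9316635131836, 119.82844543457031), 0.09698373079299927) xmax 0.14999396879633628
top slopes x,y,z0 [0.0075 0.0067 0.002 ] n 869 rect ((79.32908630371094, 0.12504959106445312), (77.41861724853516, 97.91995239257812), 89.83470916748047) xmax 0.12837598008111545
side slopes x,y,z0 [ 0.0133 -0.0053  0.0025] n 1481 rect ((89.9925537109375, 0.001922607421875), (119.90442657470703, 119.99193572998047), 0.0013099233619868755) xmax 0.14994588863913527
side slopes x,y,z0 [0.0089 0.0053 0.0016] n 1634 rect ((78.60589599609375, 0.8189697265625), (79.09767150878906, 97.0757827758789), 89.99046325683594) xmax 0.12714876555008361
```

Run:
```python
from h import *
q=q_of(BY)
move_ptp(bayp(-.165,0,.085),q); o=get_obs(); print(o["t"],o["tool_pos"],o["wrist_force"])
servo_line(bayp(-.165,0,.021),speed=.08,guard=6); o=get_obs(); print(o["t"],o["tool_pos"],o["wrist_force"])
for n in("top","side"):
    im,d=snapshot(n); save(im,n+"2"); np.savez(f"pics/{n}2.npz",im=im,d=d)
fin=bayp(-.165,0,0)[:2]
for n in("top","side"): trayfit(n,2,fin,BY,.0125)
```

```text
7.8833 [ 0.41154604 -0.18534606  0.08503596] [ 0.04931695 -0.13783137 -2.22286075]
8.8333 [ 0.41153576 -0.18610226  0.02130248] [ 0.08034424 -0.06567131 -2.36807457]
top slopes x,y,z0 [0.0028 0.0057 0.0033] n 810 rect ((90.09163665771484, -0.0624847412109375), (120.09385681152344, 119.65851593017578), 89.78411102294922) xmax 0.14990816271513221
side slopes x,y,z0 [ 0.0061 -0.1447  0.0022] n 602 rect ((89.98760986328125, 0.12828826904296875), (119.56948852539062, 119.86473846435547), 89.96198272705078) xmax 0.14993843828016584
```

View pics/top2.png

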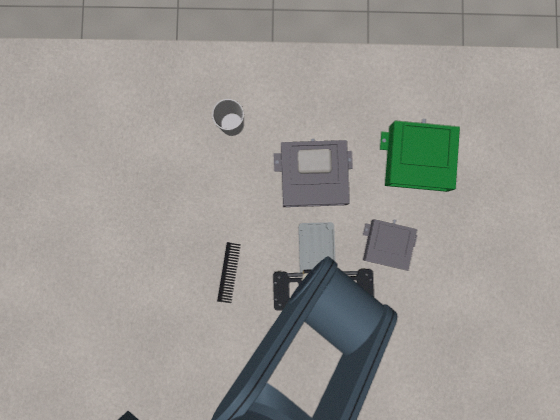

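View pics/side2.png

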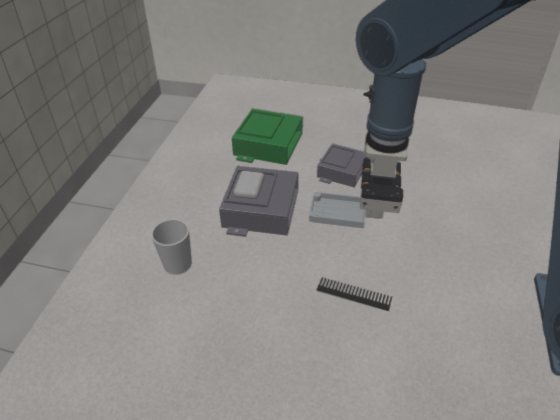

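The pan at (316,246) sits centred in front of the mouth, level and in line. Next I'll insert to about 20 mm and feel for the sides.

```bash
cat >> h.py <<'E'
def inb(p,m=M,yaw=BY):
    d=np.array(p)-m; c,s=np.cos(yaw),np.sin(yaw); return np.array([c*d[0]+s*d[1],-s*d[0]+c*d[1],p[2]])
def st(tag,hit=None):
    o=get_obs(); f=o["wrist_force"]; c,s=np.cos(BY),np.sin(BY)
    b=inb(o["tool_pos"])*1000
    print(tag,hit,"t%.2f"%o["t"],"nose/y/z mm",(b+[128,0,0]).round(2),"F",np.round([c*f[0]+s*f[1],-s*f[0]+c*f[1],f[2]],2),"Tz",o["wrist_torque"].round(2))
    return b/1000
E
python3 - <<'E'
from h import *
h=servo_line(bayp(-.108,0,.021),speed=.04,guard=3); b=st("in",h)
if not h:
    x=b[0]
    h=servo_line(bayp(x,.018,.021),speed=.015,guard=2.5); a=st("left",h)
    servo_line(bayp(x,a[1]-.006,.021),speed=.03); st("back")
    h=servo_line(bayp(x,-.018,.021),speed=.015,guard=2.5); c=st("right",h)
    servo_line(bayp(x,(a[1]+c[1])/2,.021),speed=.03); st("mid")
E
```

```text
in False t10.51 nose/y/z mm [19.75  0.04 20.98] F [-0.35  1.45 -2.47] Tz [-0.01  0.2   0.03]
left False t11.86 nose/y/z mm [19.78 17.9  21.01] F [ 0.41 -0.36 -2.35] Tz [-0.04  0.27 -0.01]
back None t12.21 nose/y/z mm [19.8  11.52 21.  ] F [-0.04 -0.21 -3.22] Tz [-0.01  0.25 -0.02]
right True t13.58 nose/y/z mm [18.7  -9.68 20.27] F [-0.53  0.8  -2.34] Tz [-0.    0.25  0.05]
mid None t14.19 nose/y/z mm [19.82  4.25 21.02] F [ 0.05  0.2  -1.71] Tz [-0.04  0.32 -0.02]
```

Run:
```python
from h import *
x=-.108
servo_line(bayp(x,.014,.021),speed=.04)
h=servo_line(bayp(x,.0245,.021),speed=.012,guard=2.5); a=st("left",h)
servo_line(bayp(x,.005,.021),speed=.03); st("mid")
```

```text
left True t15.24 nose/y/z mm [19.51 21.75 20.63] F [ 0.03 -2.72 -0.54] Tz [-0.36  0.07 -0.27]
mid None t15.97 nose/y/z mm [19.82  5.04 20.9 ] F [ 0.59 -0.38 -2.34] Tz [0.04 0.26 0.06]
```

Run:
```python
from h import *
servo_line(bayp(-.108,.006,.021),speed=.02)
h=servo_line(bayp(-.088,.006,.021),speed=.03,guard=3); st("in",h)
if not h:
    x=-.088
    h=servo_line(bayp(x,.018,.021),speed=.012,guard=2.5); a=st("left",h)
    servo_line(bayp(x,.006,.021),speed=.03); st("back")
    h=servo_line(bayp(x,-.006,.021),speed=.012,guard=2.5); c=st("right",h)
    y=(a[1]+c[1])/2
    servo_line(bayp(x,y,.021),speed=.03); st("mid")
```

```text
in False t17.03 nose/y/z mm [39.86  6.12 20.9 ] F [-0.32 -0.04 -1.59] Tz [-0.03  0.27 -0.01]
left True t17.71 nose/y/z mm [39.49 13.73 20.63] F [ 0.79 -1.63 -0.97] Tz [-0.34  0.12 -0.28]
back None t18.13 nose/y/z mm [39.78  5.92 20.72] F [ 0.79 -0.59 -2.33] Tz [-0.01  0.26  0.03]
right True t18.83 nose/y/z mm [38.93 -1.38 20.27] F [ 0.5  -0.43 -1.86] Tz [ 0.01  0.25 -0.01]
mid None t19.23 nose/y/z mm [39.94  6.51 20.87] F [ 0.15  0.06 -1.92] Tz [-0.02  0.3  -0.04]
```

Run:
```python
from h import *
h=servo_line(bayp(-.065,.0062,.021),speed=.02,guard=3.5); b=st("in",h)
if not h:
    x=-.065
    h=servo_line(bayp(x,.011,.021),speed=.008,guard=2.5); a=st("left",h)
    servo_line(bayp(x,.0062,.021),speed=.03); st("back")
    h=servo_line(bayp(x,.001,.021),speed=.008,guard=2.5); c=st("right",h)
    y=(a[1]+c[1])/2
    servo_line(bayp(x,y,.021),speed=.02); st("mid")
```

```text
in False t20.53 nose/y/z mm [62.87  6.26 20.99] F [-0.48 -0.33 -1.74] Tz [0.03 0.25 0.06]
left True t20.97 nose/y/z mm [62.75  8.75 20.68] F [ 0.63 -1.72 -1.  ] Tz [-0.34 -0.05 -0.22]
back None t21.23 nose/y/z mm [62.68  6.3  20.71] F [-0.34 -0.11 -3.17] Tz [-0.03  0.3  -0.04]
right True t21.73 nose/y/z mm [62.09  3.58 20.2 ] F [ 1.82  1.7  -0.11] Tz [ 0.1  -0.29  0.19]
mid None t22.03 nose/y/z mm [62.76  6.42 20.74] F [ 0.41  0.61 -1.87] Tz [-0.05  0.17  0.05]
```

Run:
```python
from h import *
h=servo_line(bayp(-.030,.0062,.021),speed=.015,guard=3); b=st("contact",h)
h2=servo_line(bayp(b[0]+.0000,.0062,.021),speed=.01); st("hold")
```

```text
contact True t23.21 nose/y/z mm [77.71  6.31 20.51] F [ 0.11 -0.91  1.27] Tz [-0.13 -0.26 -0.03]
hold None t23.53 nose/y/z mm [77.74  6.22 20.94] F [ 0.82  0.12 -0.55] Tz [-0.07 -0.03  0.02]
```

```bash
cat >> h.py <<'E'
def avgF(n=6):
    F=[];T=[]
    for _ in range(n):
        sleep(.02); o=get_obs(); F.append(o["wrist_force"]); T.append(o["wrist_torque"])
    f=np.mean(F,0); c,s=np.cos(BY),np.sin(BY)
    return np.array([c*f[0]+s*f[1],-s*f[0]+c*f[1],f[2]]).round(2),np.mean(T,0).round(2)
E
python3 - <<'E'
from h import *
x=-.0503
for k in range(5):
    x+=.001
    h=servo_line(bayp(x,.0062,.021),speed=.008,guard=9)
    f,T=avgF(); b=inb(get_obs()["tool_pos"])*1000
    print(k,h,round(get_obs()["t"],2),(b+[128,0,0]).round(2),f,T)
    if h or abs(f[0])>11 or abs(f[1])>6: break
E
```

```text
0 False 23.91 [77.88  6.39 20.89] [-5.23 -0.38  2.9 ] [-0.17  0.61 -0.02]
1 False 24.28 [78.19  6.49 20.91] [-7.93 -0.22  4.73] [-0.23  0.89 -0.06]
2 False 24.66 [78.87  6.54 20.88] [-8.81 -0.39  5.75] [-0.27  1.   -0.08]
3 False 25.03 [79.62  6.55 20.83] [-9.45 -0.15  5.32] [-0.29  1.13 -0.09]
4 False 25.41 [80.35  6.61 20.78] [-10.12  -0.25   5.69] [-0.31  1.21 -0.11]
```

Run:
```python
from h import *
print((rot(q_of(BY)).inv()*rot(get_obs()["eef_rot"])).as_rotvec().round(4))
x=-.0453
for z in(.0215,.022,.0225):
    h=servo_line(bayp(x,.0062,z),speed=.008,guard=9)
    f,T=avgF(); b=inb(get_obs()["tool_pos"])*1000
    print(z,h,round(get_obs()["t"],2),(b+[128,0,0]).round(2),f,T)
print((rot(q_of(BY)).inv()*rot(get_obs()["eef_rot"])).as_rotvec().round(4), get_obs()["width"])
im,d=snapshot("side"); save(im,"side3"); np.savez("pics/side3.npz",im=im,d=d)
cv2.imwrite("pics/side3z.png",cv2.resize(im[120:270,180:440,::-1],None,fx=3,fy=3))
```

```text
[ 0.0135 -0.0248 -0.0013]
0.0215 False 25.76 [80.41  6.61 21.01] [-8.76 -0.9   3.34] [-0.35  1.24 -0.08]
0.022 False 26.11 [80.45  6.64 21.2 ] [-7.54 -1.13  1.46] [-0.4   1.23 -0.09]
0.0225 False 26.46 [80.45  6.63 21.44] [-6.55 -1.5  -1.06] [-0.45  1.27 -0.1 ]
[ 0.0137 -0.0251 -0.0013] 0.011252840511149782
```

View pics/side3z.png

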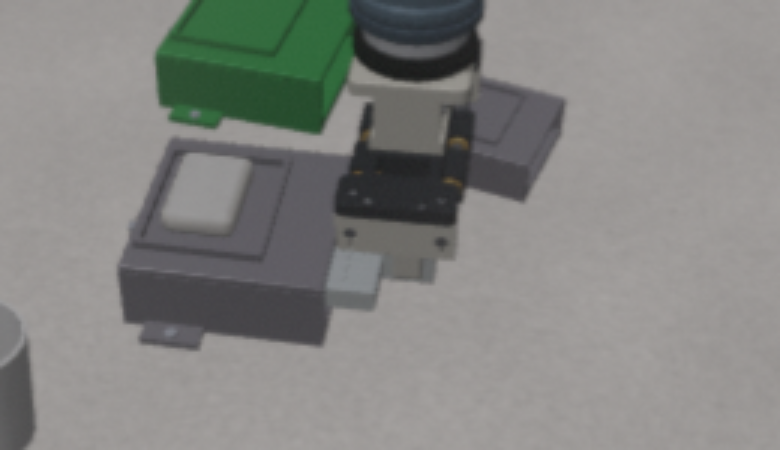

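Run:
```python
from h import *
x=-.0453
for k in range(6):
    x+=.001
    h=servo_line(bayp(x,.0064,.0226),speed=.008,guard=8)
    f,T=avgF(); b=inb(get_obs()["tool_pos"])*1000+[128,0,0]
    print(k,h,round(get_obs()["t"],2),b.round(2),f,T)
    if h or abs(f[0])>12.5 or abs(f[1])>6 or b[0]>84.5: break
```

```text
0 False 26.88 [80.95  6.9  21.49] [-8.33 -1.44  0.26] [-0.49  1.46 -0.17]
1 False 27.26 [81.66  6.92 21.47] [-8.85 -1.64  0.62] [-0.53  1.55 -0.18]
2 False 27.63 [82.44  6.97 21.48] [-10.24  -1.37   1.38] [-0.56  1.68 -0.18]
3 False 28.01 [83.22  6.97 21.5 ] [-10.88  -1.63   2.17] [-0.56  1.74 -0.15]
4 False 28.38 [83.98  6.99 21.51] [-11.42  -1.64   2.69] [-0.57  1.86 -0.17]
5 False 28.76 [84.74  7.04 21.51] [-12.41  -2.11   3.32] [-0.61  1.91 -0.18]
```

Run:
```python
from h import *
x=-.0393
for k in range(6):
    x-=.0006
    servo_line(bayp(x,.0064,.0226),speed=.01)
    f,T=avgF(3); b=inb(get_obs()["tool_pos"])*1000+[128,0,0]
    print(k,round(get_obs()["t"],2),b.round(2),f,T)
    if f[0]>-4: break
h=servo_line(bayp(x,.0064,.0185),speed=.008,guard=3); st("down",h)
im,d=snapshot("top"); save(im,"top4"); np.savez("pics/top4.npz",im=im,d=d)
cv2.imwrite("pics/top4z.png",cv2.resize(im[110:300,240:400,::-1],None,fx=3,fy=3))
```

```text
0 29.06 [84.76  6.94 21.51] [-10.08  -1.74   1.79] [-0.56  1.69 -0.14]
1 29.36 [84.71  6.9  21.47] [-7.86 -1.22  0.07] [-0.49  1.48 -0.13]
2 29.66 [84.72  6.82 21.47] [-5.83 -1.67 -1.11] [-0.46  1.25 -0.11]
3 29.96 [84.79  6.84 21.67] [-5.31 -1.84 -3.99] [-0.43  1.42 -0.1 ]
4 30.26 [84.82  6.78 22.05] [-5.54 -1.33 -4.42] [-0.35  1.48 -0.07]
5 30.56 [84.84  6.65 22.48] [-4.13 -0.29 -4.4 ] [-0.12  1.36  0.04]
down True t30.82 nose/y/z mm [83.69  7.03 21.18] F [-0.4  -1.09 -1.6 ] Tz [-0.09  0.12 -0.03]
```

View pics/top4z.png

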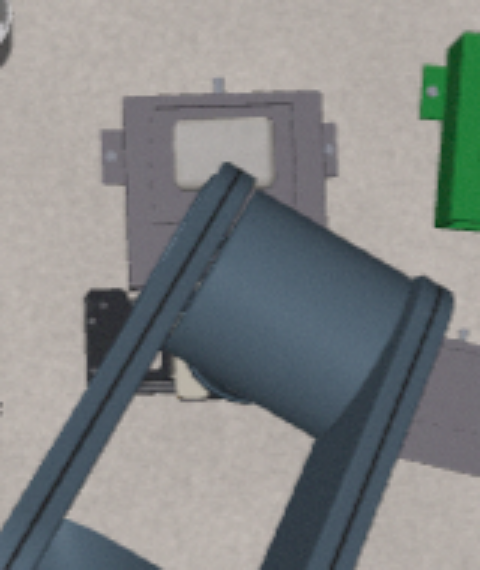

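Run:
```python
from h import *
grip(.035); st("rel")
sleep(.3)
p=get_obs()["tool_pos"]
servo_line([p[0],p[1],.12],speed=.08); st("up")
move_ptp([.40,.10,.22],q_of(BY)); st("away")
for n in("top","side"):
    im,d=snapshot(n); save(im,n+"5"); np.savez(f"pics/{n}5.npz",im=im,d=d)
    for t in("tray_fin","soap","cup","comb"):
        for r in pinpoint(n,t): print(n,t,round(r["p"],2),cam2w(n,r["at"]).round(4), (inb(cam2w(n,r["at"]))*1000).round(1))
    z=np.load(f"pics/{n}5.npz"); P=cloud(n,z["d"])
    B=P-M; c,s=np.cos(BY),np.sin(BY); x=c*B[...,0]+s*B[...,1]; y=-s*B[...,0]+c*B[...,1]
    m=(z["d"]>0)&(P[...,2]>.042)&(P[...,2]<.062)&(x<-.006)&(x>-.09)&(abs(y)<.04)
    if m.sum()>10: print("fin top",m.sum(),np.median(P[m][:,2]),cv2.minAreaRect(np.stack([x[m],y[m]],1).astype(np.float32)*1000))
a=np.load("pics/top2.npz")["im"][110:215,250:380]; b=np.load("pics/top5.npz")["im"][110:215,250:380]
cv2.imwrite("pics/cmp.png",cv2.resize(np.hstack([a,b])[:,:,::-1],None,fx=3,fy=3))
s=np.load("pics/side5.npz")["im"]; cv2.imwrite("pics/side5z.png",cv2.resize(s[120:270,180:440,::-1],None,fx=3,fy=3))
```

```text
rel None t31.48 nose/y/z mm [81.    8.08 19.57] F [-0.18 -0.05  0.93] Tz [-0.09  0.15  0.04]
up None t33.18 nose/y/z mm [ 80.65   8.28 119.36] F [0.44 0.41 0.04] Tz [-0.03  0.13  0.04]
away None t34.39 nose/y/z mm [-33.87 285.5  219.76] F [-0.64 -0.51  0.23] Tz [-0.01  0.18 -0.01]
top tray_fin 0.71 [ 0.5275 -0.1717  0.0292] [-48.1   8.7  29.2]
top soap 0.6 [ 0.6626 -0.1713  0.0492] [86.8  2.5 49.2]
top cup 0.58 [ 0.7528  0.0084 -0.0017] [185.6 177.7  -1.7]
top comb 0.75 [ 0.427   0.0099 -0.0032] [-139.8  194.8   -3.2]
fin top 102 0.05235195401654935 ((-44.5290412902832, 6.799764156341553), (10.862375259399414, 33.41946029663086), 88.51714324951172)
side tray_fin 0.91 [ 0.5321 -0.1754  0.0299] [-43.7   4.7  29.9]
side soap 0.68 [ 0.6675 -0.1687  0.0518] [91.8  4.9 51.8]
side cup 0.8 [ 0.7544  0.0084 -0.0033] [187.1 177.6  -3.3]
side comb 0.78 [ 4.297e-01  9.000e-03 -3.000e-04] [-137.1  193.8   -0.3]
fin top 137 0.05122937573154385 ((-46.591835021972656, 7.363515377044678), (15.801307678222656, 35.08566665649414), 86.40717315673828)
```

View pics/cmp.png

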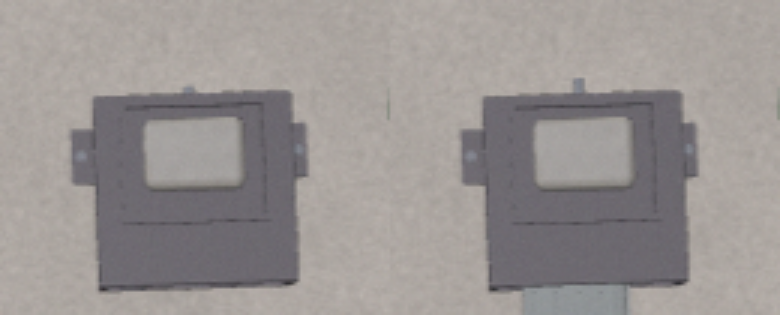

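View pics/side5z.png

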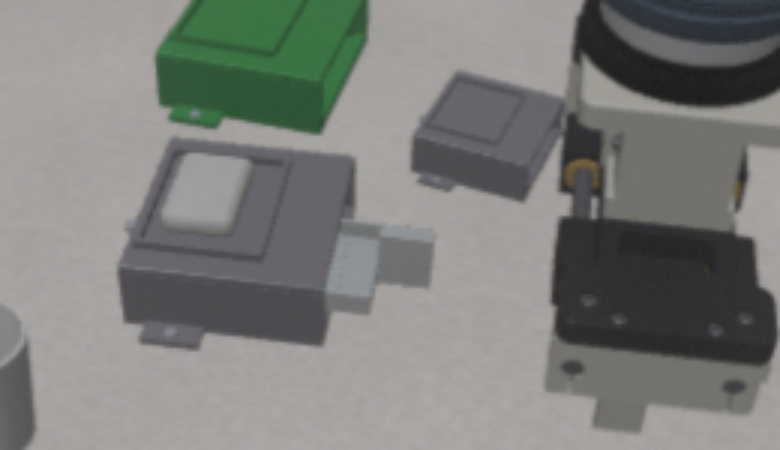

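The rod at the back now pokes out about 8 px more than before (3x zoom), which is 5–6 mm. The tray lies flat, in line, its fin outside the mouth. Soap, cup and comb have not visibly moved, so I'm handing the job in.

Run:
```python
from h import *
print(finish_job(), get_obs()["t"])
```

```text
the job is handed in; nothing more can be done
the job is handed in; nothing more can be done
```

The tray is in the bay with the catch pushed in by about 5–6 mm, and the job is handed in. The robot had let go and moved clear after about 34 s. No verdict was given.

**What I did:** I gripped the tray by its fin, carried it over the comb and slid it into the mouth of the grey bay. Touching both side walls at three depths put the guides about 6 mm to the left of the bay's centre line. With the tray centred on them, I pushed on in 1 mm steps. The highest push I read at the wrist was about 12.4 N, against the 22 N limit. Then I backed off, lowered the tray, let go and moved clear.

**Last checks:**
- **Catch:** the rod at the back of the stand sticks out about 5.5 mm further in the top view, against the 3 mm needed.
- **Depth:** the fin is about 45 mm outside the mouth, which puts the nose about 82 mm inside (at least 73 mm needed). That is roughly 5 mm past the catch's first touch at about 78 mm.
- **Lie:** the fin's top is 51–52 mm above the counter, where a tray flat on the floor would give 54 mm. It is in line within roughly 0.03–0.06 rad.
- **Soap, cup and comb:** they are where they were, within the measuring error.

**What did not fit cleanly:**
- **Floor contact:** while pushing, the wrist gave a little and the nose tipped down onto the bay floor, adding drag. I raised the tool about 1.5 mm, which eased it.
- **Noise:** the force readings wandered by about 1 N.
- **Fin position:** the two cameras disagreed on the fin by about 4 mm, which is within the networks' stated accuracy.

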